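# Turn the jar carousel by a spoke

## Task

Bring the tall jar round to the arrow: turn the jar carousel by pushing on its spokes sideways with a finger, until the tall jar stands squarely in line with the arrow on the foot, then leave it there. Do not pinch or press down on a spoke, do not touch or lift any jar, and leave the things round about where they are.

Things in the scene. Friction and masses are not known exactly. Their poses are not given: they have to be found in the camera images.
- stand: fixed round foot of the carousel, 160 mm in diameter, 10 mm high; origin at the centre of its underside, on the axis of the carousel, z up. A fixed dark arrow 12 mm high lies on the desk at its own -x, from 84 to 128 mm from the axis, and points at the axis; every other part of the carousel turns above it
- arrow_end (a point): outer end of the fixed arrow, on its top, 128 mm from the axis and 12 mm above the desk: the tall jar must come to stand on the line from here to the axis, on this side of the axis
- rotor: the turning part: wooden disc 158 mm across, top at z = 18 mm; four jar seats (rims 49 mm across, 6 mm high) 52 mm from the axis at its +x, +y, -x, -y; four metal spokes midway between them, at 45, 135, 225, 315 degrees from its +x; hub top at z = 53 mm. Origin on the axis at z = 18 mm, z up. Turns both ways without end about the vertical; 1 N at a spoke's end moves it; stays where left
- flanks_left: the left halves (counter-clockwise sides, seen from above) of all four spokes; origin and axes as the rotor; push here to turn it clockwise. A whole spoke is straight, level, 12 mm wide, from the hub to 128 mm from the axis (49 mm out past the disc), its underside at z = 34 mm, its top at z = 48 mm
- flanks_right: the right halves (clockwise sides, seen from above) of all four spokes; origin and axes as the rotor; push here to turn the carousel counter-clockwise. Sizes as for flanks_left
- jar_tall: the one tall jar: lidded, 39 mm in diameter and 43 mm high, loose in a seat of the carousel (which seat varies); origin at the centre of its underside
- jar_silver: lidded round clear jar, 38 mm in diameter and 19 mm high, loose in a seat of the carousel; origin at the centre of its underside
- jar_green: lidded round clear jar, 38 mm in diameter and 19 mm high, loose in a seat of the carousel; origin at the centre of its underside
- jar_copper: lidded round clear jar, 39 mm in diameter and 19 mm high, loose in a seat of the carousel; origin at the centre of its underside
- polish_3: loose polish bottle, 30 mm across and 72 mm high, standing on the desk beyond the carousel; origin at the centre of its underside; to be left alone
- buffer: loose oblong nail buffer, 34 x 98 x 23 mm, lying on the desk to the right of the carousel; origin at the centre of its underside; to be left alone
- clipper: loose metal nail clipper, 12 x 63 x 12 mm, lying on the desk to the left, near the robot; origin at the centre of its underside; to be left alone
There are look-alikes about, which are no part of the job. Leave any black, purple or yellow look-alike of the jar_green alone.

How it is judged:
By the outcome, as a careful person would: the job done as asked, in the order asked, and still so for the second after the job is handed in, with the robot touching nothing.
It also fails if it takes over 51 s, if anything falls off the work surface, if the arm or the gripper's body presses on something with over 40 N, if the wrist force passes 120 N, or if a joint passes its speed limit or range.

## Robot

A 7-joint arm with a two-finger parallel gripper is mounted at the origin on a cart in front of the work surface, level with it; the furniture and walls round the work are solid. World frame = base frame: x ahead of the robot, y to its left, z up, the work surface at z = 0. Lengths are in m, angles in rad, forces in N, time in s.
With the tool pointing down it reaches from about 0.4 to 0.85 m from the base axis. Payload 10.4 kg.
Tool frame: the origin (TCP) lies on the centre line of the jaws, within the pads' length; the fingertips stand 14 mm ahead of it and the grasp point (between the pads) lies 5 mm behind it (manip.tip_reach is the distance from the TCP to the fingertips, in m); z points along the fingers, y is the line along which they close (so a half turn about z gives the same grasp; the last joint's range is limited). The gripper opens to 85 mm and grips with 20 to 120 N. Pads are 22 mm wide; open, the fingers measure 114 mm over their backs; the gripper's body (76 mm by 85 mm) begins 54 mm behind the grasp point. The pads swing forward as they close: fully open they stand 13 mm farther back than shut.
Start: joints at [1.218, 0.332, -0.065, 1.46, 0.022, 1.35, -0.088], TCP at [0.202, -0.591, 0.245] pointing down, gripper open.
Joint ranges: [-2.6, 2.6], [-0.5, 2.12], [-1.47, 1.34], [0.16, 2.42], [-1.27, 4.41], [0.06, 2.06], [-2.6, 2.6]. Speed limits (rad/s): [2.22, 2.22, 2.79, 2.79, 3.14, 3.14, 3.14].

## Interface

Orientations are given as a unit quaternion [x, y, z, w].
In Python, from workcell import manip gives the robot as it stands.
- The arm moves only by the shell command python3 -m pendant 'ROWS' [FORCE]. ROWS is JSON, a list of rows, each a list of 7 numbers: the shift along the tool's x, y, z in units of 50 mm (1.0 is 50 mm), then the turn, a rotation vector about the tool's x, y, z in units of 8 degrees (1.0 is 8 degrees), then the opening, from -1 (shut) to 1 (fully open), so that 0 is half open. In form: [[dx, dy, dz, ax, ay, az, jaw], ...]. A call has exactly 10 rows; each row is the pose to reach, as a shift and turn from the pose commanded when the call began, along the tool's axes at that moment; what a row does not reach only later rows make up. A row lasts 1/8 s, in which the tool goes at most 62.5 mm and 10.7 degrees, less where a joint would pass 70% of its speed; a pose out of reach is approached as far as the arm can. A call with a gripper value outside its range is refused whole. The fingers move at their own pace and stop on an object; FORCE is the grip in N (left out, the last holds). Time passes only in rows, so rows that repeat a pose let the fingers close, or fill a call up. It gives the time, the measured TCP pose, the force, the opening and the grip force at its end, in the units of the state.
- manip.get_obs(): the state, without advancing time (a new reading comes with each control period).
- manip.camera(name): name is "scene" or "top" or "wrist"; returns (picture, depth): 420x560x3 uint8, red, green, blue; 420x560 float32, m along the optical axis (not along the pixel's ray), 0 where there is no reading.
- manip.get_calibration(name): a dict with "fx", "fy", "cx", "cy" (pixels), "D" ([k1, k2, p1, p2, k3] as OpenCV has them; the pictures are not rectified), "xyz" and "orientation" of the camera in the world. Camera axes: x right, y up, looking along -z (the intrinsics and any distortion apply to the point x, -y, -z); pixel columns grow to the right and rows downward; lengths in m; the calibration is good to about 2 mm. A picture is of the moment at which its call begins: read the wrist's pose just before it. get_calibration takes no time and is no camera call; for the wrist camera it gives the pose at the moment of the call.
- manip.hand_in(): hands the job in; it is judged then, once.
Trained networks look in the newest picture that a camera, given by its name, has taken for a name from the list of things; names that differ only in an ending like _2 or _b are one class to them, and where a whole thing is asked for, a point or a joint stands for the part that bears it (a point fixed in the world has none). Each returns a list of dicts, best first, with "p" (0 to 1); they miss things now and then, are a little off and sometimes report something else, mostly with a low value. They report only what shows in the picture. A call takes as long as a camera call. They do not tell look-alikes from the thing itself.
- manip.find_in(thing, camera): "box" ([left, top, right, bottom] in pixels, round what is visible of it).
- manip.trace(thing, camera): "pixels" (420x560 bool, what is visible of it) and "box" ([left, top, right, bottom] in pixels, round what is visible of it).
- manip.tip_of(thing, camera): "pixel" ([column, row] in pixels: a listed point, or the origin of a listed thing).
The state is a dict: "clock": time; "joint_pos": joint angles; "joint_velocities": joint speeds; "tau": joint torques, N m; "position": TCP position; "ee_rot": TCP orientation; "ft_force": force on the tool from outside, world axes, zero at the start; "torque": the same for the moment, N m; "grip_width": opening from 0.0 (shut) to 1.0 (fully open); "grasp_force": force on a finger pad.
Only numpy, scipy, OpenCV 4.12 (cv2) and the standard library are available. Lean on these libraries where they do the work, as an engineer would, in place of code of your own. Each camera call takes 0.05 s, during which the arm holds its last target. There are 200 camera calls.

## Working session

There is one attempt and no reset: what is moved stays moved. The work goes in short steps, Python scripts to look and compute and a shell command to move; the robot and the scene stay as the last step left them, time stands still between calls to the robot, and variables do not carry over. Pictures are saved under pics/ and viewed, at most 10 in all, crops included, and the job is handed in when it is done.

```bash
mkdir -p pics
cat > h.py <<'E'
import numpy as np, cv2
from scipy.spatial.transform import Rotation as R
from workcell import manip
def ray(name,px,cal=None):
    c=cal or manip.get_calibration(name)
    K=np.array([[c['fx'],0,c['cx']],[0,c['fy'],c['cy']],[0,0,1]])
    u=cv2.undistortPoints(np.array(px,float).reshape(-1,1,2),K,np.array(c['D'])).reshape(-1,2)
    d=np.c_[u[:,0],-u[:,1],-np.ones(len(u))]
    return np.array(c['xyz']),R.from_quat(c['orientation']).apply(d)
def onz(name,px,z,cal=None):
    o,d=ray(name,px,cal); return o+d*((z-o[2])/d[:,2])[:,None]
def cloud(name,mask,dep):
    v,u=np.nonzero(mask&(dep>0)); o,d=ray(name,np.c_[u,v]); return o+d*dep[v,u][:,None]
E
python3 - <<'E'
from h import *
for n in ("top","scene"):
    p,d=manip.camera(n); cv2.imwrite(f"pics/{n}0.png",p[:,:,::-1])
    for t in ("stand","arrow_end","rotor","jar_tall"):
        r=manip.tip_of(t,n)[:3]; print(n,t,[(np.round(x['pixel'],1),round(x['p'],2)) for x in r], )
        z={"stand":0,"arrow_end":.012,"rotor":.018,"jar_tall":.02}[t]
        for x in r: print(onz(n,x['pixel'],z).round(4))
    r=manip.trace("jar_tall",n)
    for x in r[:2]: 
        c=cloud(n,x['pixels'],d); print(x['box'],x['p'],np.median(c,0).round(4),c[:,2].max())
s=manip.get_obs(); print(s['clock'],s['position'],s['ee_rot'],manip.tip_reach,R.from_quat(s['ee_rot']).as_matrix().round(3))
E
```

```text
top stand []
top arrow_end [(array([286.3, 270.7]), 0.46), (array([281.3, 209.2]), 0.4)]
[[ 0.4115 -0.1059  0.012 ]]
[[ 0.5817 -0.0862  0.012 ]]
top rotor [(array([288.2, 227.9]), 0.67)]
[[ 0.5285 -0.1071  0.018 ]]
top jar_tall [(array([281.2, 211.4]), 0.69)]
[[ 0.5737 -0.0862  0.02  ]]
[274.3, 200.5, 283.6, 215.8] 0.47 [ 0.5786 -0.0798  0.0598] 0.06793788476508977
scene stand []
scene arrow_end [(array([324.2, 273.3]), 0.67)]
[[ 0.4123 -0.1069  0.012 ]]
scene rotor [(array([295. , 235.4]), 0.95), (array([264.4, 170.6]), 0.2)]
[[ 0.5266 -0.1099  0.018 ]]
[[ 0.7422 -0.1642  0.018 ]]
scene jar_tall [(array([272.6, 226.2]), 0.8)]
[[ 0.575  -0.0808  0.02  ]]
[261.3, 210.3, 276.3, 231.7] 0.66 [ 0.5729 -0.0701  0.0577] 0.06383654890506452
0.6 [ 0.20246504 -0.59132768  0.24534373] [9.86433043e-01 1.64164094e-01 2.95921680e-05 4.58164747e-05] 0.014 [[ 0.946  0.324  0.   ]
 [ 0.324 -0.946 -0.   ]
 [ 0.     0.    -1.   ]]
```

Run:
```python
import cv2,numpy as np
a=cv2.imread("pics/top0.png")[150:330,200:370]; b=cv2.imread("pics/scene0.png")[110:350,150:450]
a=cv2.resize(a,None,fx=3.3,fy=3.3,interpolation=cv2.INTER_CUBIC); 
cv2.imwrite("pics/a.png",a); cv2.imwrite("pics/b.png",cv2.resize(b,None,fx=2.5,fy=2.5,interpolation=cv2.INTER_CUBIC))
```

```text
(no output)
```

View pics/a.png

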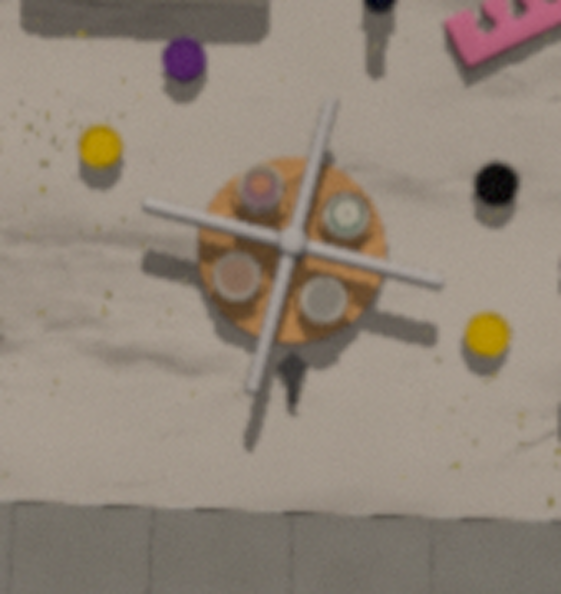

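View pics/b.png

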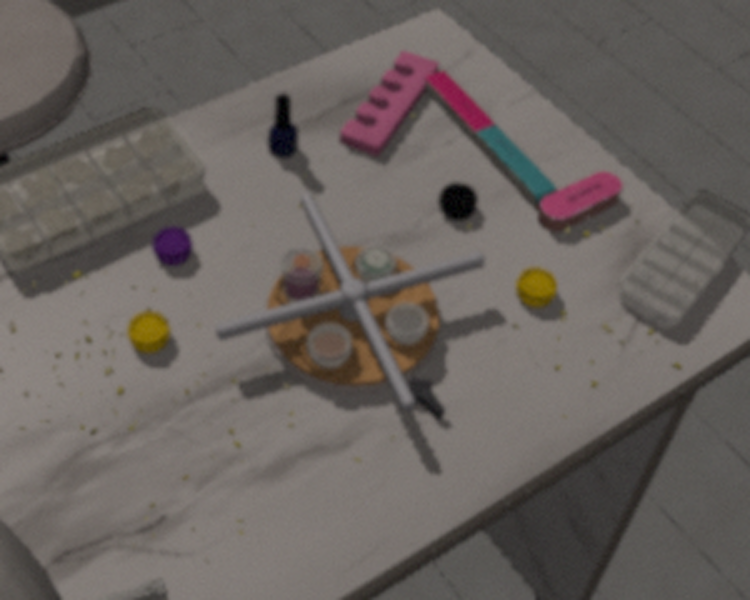

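The top view (crop 3.3x, offset 200,150) shows the hub at (292,240), the arrow below it pointing up (tip about (292,360), end (293,410)), the tall jar at upper left (262,187), and spokes at about -16, 75, 165 and 255 degrees in world terms. The scene view agrees. The jar needs about 150° CCW. Next I'll measure the angles more precisely.

```bash
cat >> h.py <<'E'
from scipy.optimize import least_squares
def spokes(name,d,g=(.528,-.107)):
    c=cloud(name,np.ones(d.shape,bool),d)
    r=np.hypot(*(c[:,:2]-g).T); q=c[(r>.083)&(r<.14)&(c[:,2]>.036)&(c[:,2]<.06)][:,:2]
    # line pairs through common centre, phase ph (deg, mod 90)
    best=None
    for p0 in np.radians(range(0,90,15)):
        def f(v):
            e=q-v[:2]; cs,sn=np.cos(v[2]),np.sin(v[2])
            a=e@[cs,sn]; b=e@[-sn,cs]; return np.where(abs(a)<abs(b),a,b)
        s=least_squares(f,[*g,p0],loss='soft_l1',f_scale=.004)
        if best is None or s.cost<best.cost: best=s
    return best.x[:2],np.degrees(best.x[2])%90,len(q),np.sqrt(2*best.cost/max(1,len(q)))
def report(name):
    p,d=manip.camera(name); ax,ph,n,e=spokes(name,d)
    print(name,'axis',ax.round(4),'phase',round(ph,2),n,e.round(4))
    for t,z in (("arrow_end",.012),("jar_tall",.024),("rotor",.018)):
        for x in manip.tip_of(t,name)[:2]:
            w=onz(name,x['pixel'],z)[0]; v=w[:2]-ax
            print(' ',t,round(x['p'],2),np.round(x['pixel'],1),w.round(4),'r',np.hypot(*v).round(4),'ang',np.degrees(np.arctan2(v[1],v[0])).round(1))
    return p,d
E
python3 - <<'E'
from h import *
for n in ("top","scene"): report(n)
p,d=manip.camera("wrist"); print(manip.get_calibration("wrist")['xyz'],manip.get_obs()['position'])
E
```

```text
top axis [ 0.5373 -0.1067] phase 76.75 294 0.0031
  arrow_end 0.65 [286.9 270.8] [ 0.4113 -0.1075  0.012 ] r 0.126 ang -179.6
  jar_tall 0.57 [277.  207.8] [ 0.5826 -0.0743  0.024 ] r 0.0557 ang 35.6
  rotor 0.94 [290.  226.6] [ 0.5323 -0.112   0.018 ] r 0.0073 ang -133.8
scene axis [ 0.5332 -0.1012] phase 76.93 441 0.003
  jar_tall 0.66 [271.  223.8] [ 0.5802 -0.0797  0.024 ] r 0.0517 ang 24.5
  rotor 0.73 [301.  215.1] [ 0.5686 -0.1565  0.018 ] r 0.0657 ang -57.3
  rotor 0.67 [294.8 232.1] [ 0.5347 -0.115   0.018 ] r 0.0138 ang -83.8
[ 0.2706283  -0.56769804  0.37308207] [ 0.20247221 -0.591303    0.24532475]
```

```bash
python3 -m pendant '[[0.8,-0.6,0,0,0,0.3,-1],[1.8,-1.3,0,0,0,0.8,-1],[2.8,-2.1,0,0,0,1.3,-1],[3.8,-2.8,0,0,0,1.8,-1],[4.8,-3.6,0,0,0,2.36,-1],[5.8,-4.3,0,0,0,2.36,-1],[6.8,-5.1,0,0,0,2.36,-1],[7.5,-5.6,0,0,0,2.36,-1],[7.78,-5.79,0,0,0,2.36,-1],[7.78,-5.79,0,0,0,2.36,-1]]'
python3 - <<'E'
from h import *
c=manip.get_calibration("wrist"); p,d=report("wrist"); cv2.imwrite("pics/w1.png",p[:,:,::-1])
print(c['xyz'],R.from_quat(manip.get_obs()['ee_rot']).as_matrix().round(3),manip.get_obs()['grip_width'])
E
```

```text
clock: 2.3
position: [0.4769, -0.1912, 0.2453]
ee_rot: [1.0, 0.001, -0.0, 0.0]
ft_force: [-1.3, -0.1, 0.1]
grip_width: -0.001
grasp_force: 0.0
wrist axis [ 0.5353 -0.1083] phase 76.75 2182 0.0032
  arrow_end 0.87 [201.8 237.6] [ 0.4052 -0.1102  0.012 ] r 0.1301 ang -179.2
  jar_tall 0.76 [161.2  76.4] [ 0.5786 -0.0829  0.024 ] r 0.0502 ang 30.4
  jar_tall 0.72 [443.9 127.5] [ 0.5295 -0.3675  0.024 ] r 0.2593 ang -91.3
  rotor 0.68 [188.7 123.5] [ 0.5326 -0.1058  0.018 ] r 0.0037 ang 136.1
[ 0.54905588 -0.19101712  0.37301315] [[ 1.    -0.003 -0.   ]
 [-0.003 -1.    -0.   ]
 [-0.     0.    -1.   ]] -0.005768103908102088
```

View pics/w1.png

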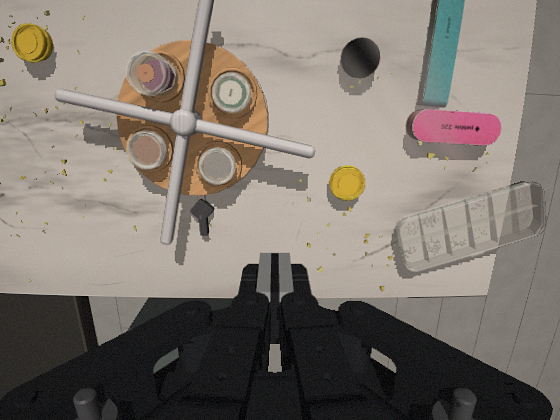

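The wrist view shows the tall jar at (153,73), hub (183,122), arrow from about (203,200) to (207,235) and the spoke to be pushed, which ends at (312,152). The finger is clear of everything, so I'll fit the arrow direction and work out the arc.

```bash
python3 -m pendant '[[0,0,0.5,0,0,0,-1],[0,0,1.1,0,0,0,-1],[0,0,1.7,0,0,0,-1],[0,0,2.3,0,0,0,-1],[0,0,2.9,0,0,0,-1],[0,0,3.4,0,0,0,-1],[0,0,3.8,0,0,0,-1],[0,0,4.0,0,0,0,-1],[0,0,4.08,0,0,0,-1],[0,0,4.08,0,0,0,-1]]'
cat >> h.py <<'E'
def arrow(name,p,cal,ax,roi):
    x0,y0,x1,y1=roi; g=p[y0:y1,x0:x1].max(2); m=g<70
    n,l,s,c=cv2.connectedComponentsWithStats(m.astype(np.uint8)); k=1+np.argmax(s[1:,4]); v,u=np.nonzero(l==k)
    w=onz(name,np.c_[u+x0,v+y0],.012,cal)[:,:2]; mu=w.mean(0); _,_,V=np.linalg.svd(w-mu); d=V[0]*np.sign(-V[0][0])
    e=mu-ax; print('arrow n',len(w),'mean',mu.round(4),'axis->mean',np.degrees(np.arctan2(e[1],e[0])).round(2),'principal',np.degrees(np.arctan2(d[1],d[0])).round(2),'extent',np.ptp((w-mu)@d).round(4))
E
python3 - <<'E'
from h import *
p=cv2.imread("pics/w1.png")[:,:,::-1]
s=dict(manip.get_calibration("wrist")); s['xyz']=np.array([.54905588,-.19101712,.37301315]) # same orientation
print(R.from_quat(s['orientation']).as_matrix().round(3).tolist())
arrow("wrist",p,s,np.array([.5355,-.1078]),(186,194,222,242))
ax=np.array([.5355,-.1078]); st=np.array(manip.get_obs()['position'])[:2]; print(st)
for a in (np.linspace(235,310,11),np.linspace(310,380,11)):
    P=ax+.105*np.c_[np.cos(np.radians(a)),np.sin(np.radians(a))]
    D=(P-st)/.05; print(np.c_[D[:,0],-D[:,1]].round(2).tolist()); st=P[-1]
E
```

```text
clock: 3.75
position: [0.4769, -0.1918, 0.0417]
ee_rot: [1.0, -0.0, 0.0, 0.0]
ft_force: [-0.5, -0.4, 0.6]
grip_width: 0.002
grasp_force: 0.0
[[-0.0, 0.958, 0.286], [-1.0, -0.0, 0.001], [0.001, -0.286, 0.958]]
arrow n 366 mean [ 0.4333 -0.111 ] axis->mean -178.2 principal -179.17 extent 0.0425
[ 0.47687963 -0.19183867]
[[-0.03, 0.04], [0.2, 0.18], [0.45, 0.29], [0.72, 0.37], [0.99, 0.41], [1.26, 0.42], [1.54, 0.39], [1.8, 0.32], [2.06, 0.22], [2.3, 0.09], [2.52, -0.07]]
[[0.0, -0.0], [0.19, -0.18], [0.35, -0.37], [0.49, -0.59], [0.6, -0.82], [0.68, -1.07], [0.73, -1.32], [0.75, -1.57], [0.74, -1.83], [0.7, -2.08], [0.62, -2.33]]
```

```bash
python3 -m pendant '[[0.2,0.18,0,0,0,0,-1],[0.45,0.29,0,0,0,0,-1],[0.72,0.37,0,0,0,0,-1],[0.99,0.41,0,0,0,0,-1],[1.26,0.42,0,0,0,0,-1],[1.54,0.39,0,0,0,0,-1],[1.8,0.32,0,0,0,0,-1],[2.06,0.22,0,0,0,0,-1],[2.3,0.09,0,0,0,0,-1],[2.52,-0.07,0,0,0,0,-1]]'
python3 - <<'E'
from h import *
report("scene"); print(manip.get_obs()['position'])
E
```

```text
clock: 5.0
position: [0.6035, -0.1874, 0.0413]
ee_rot: [1.0, 0.0, 0.0, 0.0]
ft_force: [-0.7, -1.0, 0.1]
grip_width: 0.003
grasp_force: 0.5
scene axis [ 0.5302 -0.1049] phase 49.2 464 0.0053
  arrow_end 0.78 [324.5 271.4] [ 0.4158 -0.1104  0.012 ] r 0.1145 ang -177.3
  jar_tall 0.79 [272.3 245.2] [ 0.5274 -0.0491  0.024 ] r 0.0559 ang 92.8
[ 0.60292673 -0.18759176  0.04133423]
```

```bash
python3 -m pendant '[[0.19,-0.18,0,0,0,0,-1],[0.35,-0.37,0,0,0,0,-1],[0.49,-0.59,0,0,0,0,-1],[0.6,-0.82,0,0,0,0,-1],[0.68,-1.07,0,0,0,0,-1],[0.73,-1.32,0,0,0,0,-1],[0.75,-1.57,0,0,0,0,-1],[0.74,-1.83,0,0,0,0,-1],[0.7,-2.08,0,0,0,0,-1],[0.7,-2.08,0,0,0,0,-1]]'
python3 - <<'E'
from h import *
report("scene"); p,d=report("top"); print(manip.get_obs()['position']); p,d=manip.camera("wrist");cv2.imwrite("pics/w2.png",p[:,:,::-1])
E
```

```text
clock: 6.45
position: [0.6376, -0.082, 0.0415]
ee_rot: [1.0, 0.001, 0.0, -0.0]
ft_force: [-1.7, 0.0, -0.4]
grip_width: 0.003
grasp_force: 0.0
scene axis [ 0.5341 -0.1044] phase 25.03 514 0.005
  jar_tall 0.86 [298.9 250. ] [ 0.4851 -0.0911  0.024 ] r 0.0508 ang 164.8
  rotor 0.73 [293.5 234.9] [ 0.5296 -0.1079  0.018 ] r 0.0057 ang -142.4
top axis [0.4852 0.0019] phase 25.56 155 0.0031
[ 0.63768284 -0.08432624  0.04128472]
```

View pics/w2.png

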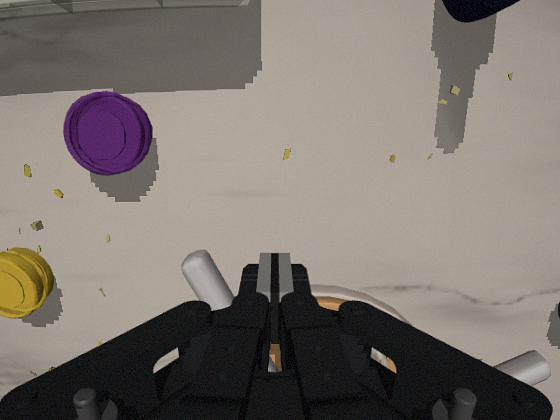

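The purple and yellow look-alikes are untouched, and the finger is against the spoke at (205,275). About 20° remains. I'll push about 17° more, back off, lift and measure.

```bash
python3 -m pendant '[[-0.02,-0.14,0,0,0,0,-1],[-0.07,-0.28,0,0,0,0,-1],[-0.14,-0.43,0,0,0,0,-1],[-0.22,-0.57,0,0,0,0,-1],[-0.22,-0.57,0,0,0,0,-1],[-0.07,-0.28,0,0,0,0,-1],[0.05,0,0,0,0,0,-1],[0.05,0,-0.9,0,0,0,-1],[0.05,0,-2.0,0,0,0,-1],[0.05,0,-3.0,0,0,0,-1]]'; python3 -m pendant '[[-0.5,0.2,-0.5,0,0,0,-1],[-1.4,0.5,-1,0,0,0,-1],[-2.4,0.8,-1,0,0,0,-1],[-3.3,1.0,-1,0,0,0,-1],[-4.0,1.0,-1,0,0,0,-1],[-4.2,1.0,-1,0,0,0,-1],[-4.2,1.0,-1,0,0,0,-1],[-4.2,1.0,-1,0,0,0,-1],[-4.2,1.0,-1,0,0,0,-1],[-4.2,1.0,-1,0,0,0,-1]]'
python3 - <<'E'
from h import *
report("scene"); report("top"); p,d=report("wrist"); print(manip.get_obs()['position']); cv2.imwrite("pics/w3.png",p[:,:,::-1])
E
```

```text
clock: 8.15
position: [0.6405, -0.0857, 0.1933]
ee_rot: [1.0, -0.001, 0.0, 0.0]
ft_force: [0.8, 0.3, 0.4]
grip_width: -0.004
grasp_force: 0.0
clock: 9.4
position: [0.4306, -0.1338, 0.2411]
ee_rot: [1.0, 0.0, -0.0, -0.0]
ft_force: [-0.2, 0.4, 0.7]
grip_width: 0.001
grasp_force: 0.0
scene axis [ 0.5335 -0.1017] phase 41.72 423 0.003
  arrow_end 0.53 [321.8 272.6] [ 0.4165 -0.1036  0.012 ] r 0.117 ang -179.1
  jar_tall 0.88 [304.9 249.1] [ 0.48   -0.1036  0.024 ] r 0.0536 ang -178.0
  rotor 0.86 [292.9 236.1] [ 0.5275 -0.1048  0.018 ] r 0.0067 ang -153.2
top axis [ 0.5374 -0.1067] phase 41.66 201 0.0032
  rotor 0.75 [286.6 225.2] [ 0.5358 -0.1025  0.018 ] r 0.0045 ang 110.2
wrist axis [ 0.5347 -0.106 ] phase 41.43 1215 0.0031
  arrow_end 0.59 [253.4 198. ] [ 0.4072 -0.1113  0.012 ] r 0.1276 ang -177.6
  jar_tall 0.78 [244.5 128.2] [ 0.4823 -0.1043  0.024 ] r 0.0524 ang 178.2
  rotor 0.78 [244.3  74.3] [ 0.5339 -0.1047  0.018 ] r 0.0015 ang 123.1
[ 0.43018493 -0.13398522  0.24133145]
```

View pics/w3.png

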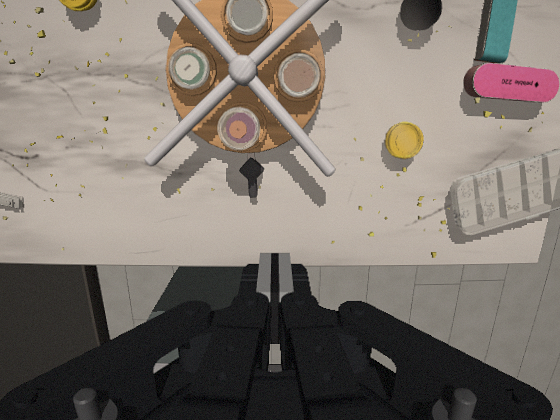

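The tall jar at (238,128) is almost over the arrow (251,160 to 253,197), a few degrees short. I'll refit the arrow against the axis.

Run:
```python
from h import *
c=manip.get_calibration("wrist"); p=cv2.imread("pics/w3.png")[:,:,::-1]
for ax in ([.5347,-.106],[.536,-.1075]): arrow("wrist",p,c,np.array(ax),(232,154,274,204))
w=onz("wrist",[[242.5,70]],.05,c); print('hub',w)
for n in("scene","top"):
    p,d=manip.camera(n)
    for t,z in(("stand",0),("arrow_end",.012)):
        for x in manip.tip_of(t,n)[:1]: print(n,t,round(x['p'],2),onz(n,x['pixel'],z).round(4))
# foot/disc centre from wrist: orange disc
```

```text
arrow n 470 mean [ 0.4337 -0.1096] axis->mean -177.97 principal -178.38 extent 0.0435
arrow n 470 mean [ 0.4337 -0.1096] axis->mean -178.83 principal -178.38 extent 0.0435
hub [[ 0.5346444  -0.10583597  0.05      ]]
scene arrow_end 0.52 [[ 0.4135 -0.1145  0.012 ]]
```

```bash
python3 -m pendant '[[0.8,-0.2,0,0,0,0,-1],[1.8,-0.4,0,0,0,0,-1],[2.8,-0.65,0,0,0,0,-1],[3.7,-0.85,0,0,0,0,-1],[4.2,-0.97,0.3,0,0,0,-1],[4.2,-0.97,1.0,0,0,0,-1],[4.2,-0.97,2.0,0,0,0,-1],[4.2,-0.97,3.0,0,0,0,-1],[4.2,-0.97,3.8,0,0,0,-1],[4.2,-0.97,4.0,0,0,0,-1]]'
python3 - <<'E'
from h import *
s=manip.get_obs()['position']; ax=np.array([.5355,-.1078])
for a in (18,24,28,30,31,32,33,34,34.8):
    P=ax+.105*np.array([np.cos(np.radians(a)),np.sin(np.radians(a))]); D=(P-s[:2])/.05; print(a,D[0].round(2),-D[1].round(2))
print(s)
E
```

```text
clock: 11.55
position: [0.6384, -0.0854, 0.0385]
ee_rot: [1.0, 0.0, -0.002, -0.0]
ft_force: [0.3, -0.7, 0.6]
grip_width: 0.001
grasp_force: 0.0
18 -0.06 -0.2
24 -0.14 -0.41
28 -0.2 -0.54
30 -0.24 -0.6
31 -0.26 -0.63
32 -0.28 -0.66
33 -0.3 -0.7
34 -0.32 -0.73
34.8 -0.33 -0.75
[ 0.6384214  -0.08538301  0.03848174]
```

```bash
python3 -m pendant '[[-0.06,-0.2,-0.05,0,0,0,-1],[-0.14,-0.41,-0.05,0,0,0,-1],[-0.2,-0.54,-0.05,0,0,0,-1],[-0.24,-0.6,-0.05,0,0,0,-1],[-0.26,-0.63,-0.05,0,0,0,-1],[-0.28,-0.66,-0.05,0,0,0,-1],[-0.3,-0.7,-0.05,0,0,0,-1],[-0.32,-0.73,-0.05,0,0,0,-1],[-0.33,-0.75,-0.05,0,0,0,-1],[-0.33,-0.75,-0.05,0,0,0,-1]]'; python3 -m pendant '[[0.1,0.2,0,0,0,0,-1],[0.25,0.6,0,0,0,0,-1],[0.3,0.7,-0.1,0,0,0,-1],[0.3,0.7,-0.8,0,0,0,-1],[0.3,0.7,-1.8,0,0,0,-1],[0.3,0.7,-2.8,0,0,0,-1],[-0.5,0.9,-3.6,0,0,0,-1],[-1.5,1.1,-4.0,0,0,0,-1],[-2.5,1.3,-4.0,0,0,0,-1],[-3.4,1.5,-4.0,0,0,0,-1]]'; python3 -m pendant '[[-0.4,0,0,0,0,0,-1],[-0.5,0,0,0,0,0,-1],[-0.5,0,0,0,0,0,-1],[-0.5,0,0,0,0,0,-1],[-0.5,0,0,0,0,0,-1],[-0.5,0,0,0,0,0,-1],[-0.5,0,0,0,0,0,-1],[-0.5,0,0,0,0,0,-1],[-0.5,0,0,0,0,0,-1],[-0.5,0,0,0,0,0,-1]]';python3 - <<'E'
from h import *
report("scene"); report("top"); c=manip.get_calibration("wrist"); p,d=report("wrist"); print(manip.get_obs()['position'],c['xyz']); cv2.imwrite("pics/w4.png",p[:,:,::-1])
E
```

```text
clock: 12.8
position: [0.6236, -0.0478, 0.0438]
ee_rot: [1.0, 0.0, -0.0, 0.0]
ft_force: [0.4, -0.8, 0.6]
grip_width: -0.004
grasp_force: 0.1
clock: 14.05
position: [0.4522, -0.1235, 0.2445]
ee_rot: [1.0, -0.0, 0.001, 0.0]
ft_force: [-0.4, -0.3, 0.1]
grip_width: -0.001
grasp_force: 0.0
clock: 15.3
position: [0.4287, -0.123, 0.2438]
ee_rot: [1.0, 0.0, 0.0, 0.0]
ft_force: [0.3, 0.2, 0.7]
grip_width: 0.002
grasp_force: 0.0
scene axis [ 0.5335 -0.1015] phase 44.71 422 0.0031
  arrow_end 0.66 [323.6 272.1] [ 0.4155 -0.1077  0.012 ] r 0.1182 ang -177.0
  jar_tall 0.77 [305.6 247. ] [ 0.4838 -0.1082  0.024 ] r 0.0502 ang -172.3
  rotor 0.88 [293.3 236.2] [ 0.5268 -0.1054  0.018 ] r 0.0078 ang -150.1
top axis [ 0.5373 -0.1064] phase 44.54 208 0.0032
wrist axis [ 0.5346 -0.1055] phase 44.6 1167 0.0031
  arrow_end 0.61 [263.7 195.1] [ 0.4083 -0.1114  0.012 ] r 0.1265 ang -177.3
  arrow_end 0.58 [  9.7 197. ] [0.4069 0.1827 0.012 ] r 0.3152 ang 113.9
  rotor 0.57 [255.2  73.8] [ 0.533  -0.1042  0.018 ] r 0.0021 ang 142.2
[ 0.4286871  -0.12297593  0.2438063 ] [ 0.50081346 -0.12290776  0.37155947]
```

View pics/w4.png

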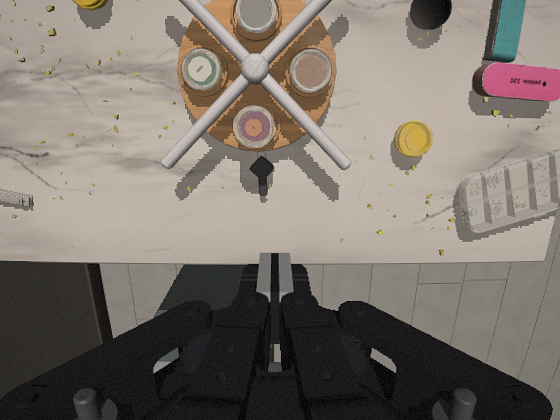

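The jar (254,127) is now nearly in line with hub (255,67) and arrow (262,157 to 263,195). I'll check the arrow direction with a parallax-free axis, using the disc's outline at almost the same height.

```bash
cat > ad.py <<'E'
from h import *
c4=dict(manip.get_calibration("wrist")); t=np.array(manip.get_obs()['position']); off=np.array(c4['xyz'])-t
for f,pos,box,roi in (("w1",[.54905588,-.19101712,.37301315],(100,30,290,205),(186,194,222,242)),("w3",np.array([.43018,-.13398,.24133])+off,(150,0,350,170),(232,154,274,204)),("w4",c4['xyz'],(160,0,360,170),(242,154,286,202))):
    c=dict(c4); c['xyz']=np.array(pos); p=cv2.imread(f"pics/{f}.png"); h=cv2.cvtColor(p,cv2.COLOR_BGR2HSV).astype(int)
    m=((h[...,0]>5)&(h[...,0]<22)&(h[...,1]>95)&(h[...,2]>60)).astype(np.uint8); k=np.zeros_like(m); x0,y0,x1,y1=box; k[y0:y1,x0:x1]=1; m*=k
    m=cv2.morphologyEx(m,cv2.MORPH_OPEN,np.ones((3,3)))
    v,u=np.nonzero(m); H=cv2.convexHull(np.c_[u,v].astype(np.int32)).reshape(-1,2); H=H[H[:,1]>3]
    w=onz("wrist",H,.018,c)[:,:2]
    s=least_squares(lambda q:np.hypot(*(w-q[:2]).T)-q[2],[.535,-.107,.079],loss='soft_l1',f_scale=.001)
    print(f,'disc',s.x.round(4),len(H)); arrow("wrist",p[:,:,::-1],c,s.x[:2],roi)
E
python3 ad.py
```

```text
w1 disc [ 0.5358 -0.1057  0.0778] 42
arrow n 366 mean [ 0.4331 -0.1109] axis->mean -177.1 principal -179.16 extent 0.0425
w3 disc [ 0.5353 -0.1052  0.0778] 40
arrow n 470 mean [ 0.4337 -0.1096] axis->mean -177.57 principal -178.38 extent 0.0435
w4 disc [ 0.5352 -0.1051  0.0777] 38
arrow n 468 mean [ 0.4335 -0.1095] axis->mean -177.51 principal -178.23 extent 0.0427
```

```bash
python3 -c "
import cv2
p=cv2.imread('pics/w4.png')[30:210,160:350]
cv2.imwrite('pics/w4c.png',cv2.resize(p,None,fx=3.3,fy=3.3,interpolation=cv2.INTER_NEAREST))"
```

```text
(no output)
```

View pics/w4c.png

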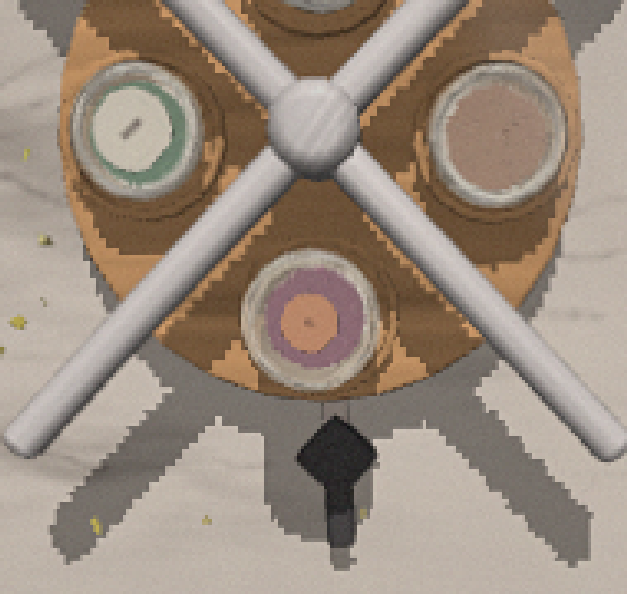

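The arrow's tip (337,415) and tail (342,568) in the crop confirm a direction of about 182°, so a further 2.4° is needed. I'll return by the same commanded path and push about 4.5 mm further.

```bash
python3 -m pendant '[[0.9,-0.2,0,0,0,0,-1],[1.9,-0.4,0,0,0,0,-1],[2.9,-0.6,0,0,0,0,-1],[3.8,-0.8,0,0,0,0,-1],[4.2,-0.8,0.4,0,0,0,-1],[4.2,-0.8,1.2,0,0,0,-1],[4.2,-0.8,2.2,0,0,0,-1],[4.2,-0.8,3.2,0,0,0,-1],[4.2,-0.8,3.85,0,0,0,-1],[4.2,-0.8,4.0,0,0,0,-1]]'; python3 -m pendant '[[-0.1,-0.25,0,0,0,0,-1],[-0.2,-0.5,0,0,0,0,-1],[-0.26,-0.62,0,0,0,0,-1],[-0.3,-0.68,0,0,0,0,-1],[-0.31,-0.71,0,0,0,0,-1],[-0.33,-0.73,0,0,0,0,-1],[-0.34,-0.75,0,0,0,0,-1],[-0.35,-0.77,0,0,0,0,-1],[-0.35,-0.77,0,0,0,0,-1],[-0.35,-0.77,0,0,0,0,-1]]'; python3 -m pendant '[[0.1,0.2,0,0,0,0,-1],[0.25,0.6,0,0,0,0,-1],[0.3,0.7,-0.1,0,0,0,-1],[0.3,0.7,-0.8,0,0,0,-1],[0.3,0.7,-1.8,0,0,0,-1],[0.3,0.7,-2.8,0,0,0,-1],[-0.5,0.9,-3.6,0,0,0,-1],[-1.5,1.1,-4.0,0,0,0,-1],[-2.5,1.3,-4.0,0,0,0,-1],[-3.4,1.5,-4.0,0,0,0,-1]]'; python3 -m pendant '[[-0.4,0,0,0,0,0,-1],[-0.5,0,0,0,0,0,-1],[-0.5,0,0,0,0,0,-1],[-0.5,0,0,0,0,0,-1],[-0.5,0,0,0,0,0,-1],[-0.5,0,0,0,0,0,-1],[-0.5,0,0,0,0,0,-1],[-0.5,0,0,0,0,0,-1],[-0.5,0,0,0,0,0,-1],[-0.5,0,0,0,0,0,-1]]';python3 - <<'E'
from h import *
report("scene"); report("top"); p,d=report("wrist"); print(manip.get_obs()['position']); cv2.imwrite("pics/w5.png",p[:,:,::-1])
q=p[30:210,160:350]; cv2.imwrite('pics/w5c.png',cv2.resize(q[:,:,::-1],None,fx=3.3,fy=3.3,interpolation=cv2.INTER_NEAREST))
E
```

```text
clock: 17.15
position: [0.6372, -0.0829, 0.0414]
ee_rot: [1.0, 0.0, -0.002, -0.0]
ft_force: [0.1, 0.3, 0.3]
grip_width: -0.003
grasp_force: 0.0
clock: 18.4
position: [0.6211, -0.0445, 0.0437]
ee_rot: [1.0, 0.0, -0.0, 0.0]
ft_force: [0.3, -0.1, 0.3]
grip_width: 0.003
grasp_force: 0.2
clock: 19.65
position: [0.4497, -0.12, 0.2445]
ee_rot: [1.0, -0.0, 0.001, 0.0]
ft_force: [0.7, 0.7, 0.7]
grip_width: 0.001
grasp_force: 0.0
clock: 20.9
position: [0.4262, -0.1195, 0.2438]
ee_rot: [1.0, 0.0, 0.0, 0.0]
ft_force: [0.4, 0.2, 0.7]
grip_width: 0.002
grasp_force: 0.0
scene axis [ 0.5335 -0.1014] phase 47.02 423 0.003
  arrow_end 0.59 [323.4 271.5] [ 0.4169 -0.1082  0.012 ] r 0.1168 ang -176.7
  jar_tall 0.88 [307.3 247.7] [ 0.4802 -0.1103  0.024 ] r 0.054 ang -170.6
  rotor 0.78 [295.3 234.3] [ 0.5288 -0.1123  0.018 ] r 0.0118 ang -113.4
top axis [ 0.5372 -0.1058] phase 46.65 185 0.0031
wrist axis [ 0.535  -0.1036] phase 47.53 1083 0.0031
  arrow_end 0.81 [268.2 192.2] [ 0.4091 -0.1128  0.012 ] r 0.1263 ang -175.8
  jar_tall 0.66 [260.8 120.4] [ 0.4857 -0.106   0.024 ] r 0.0493 ang -177.2
  rotor 0.92 [260.8  70. ] [ 0.5341 -0.1062  0.018 ] r 0.0028 ang -110.1
[ 0.42617594 -0.11946451  0.24381349]
```

View pics/w5c.png

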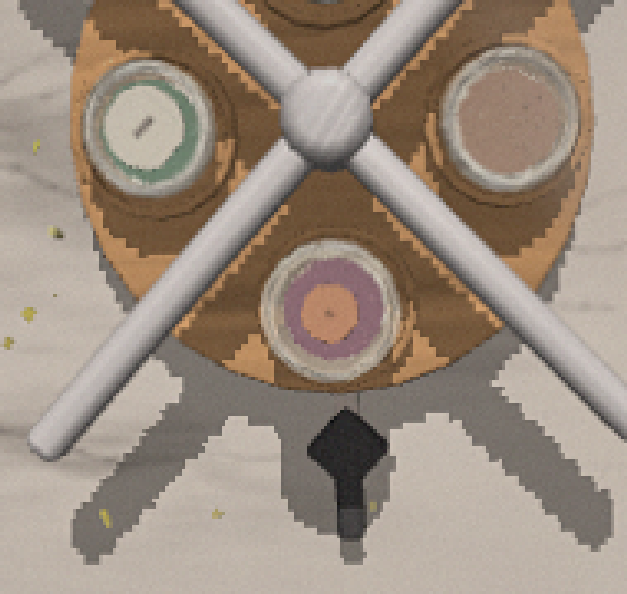

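```bash
sed -i 's/^for f,pos.*/for f,pos,box,roi in (("w5",c4["xyz"],(160,0,360,170),(247,150,290,203)),):/' ad.py
cat >> ad.py <<'E'
    tt=onz("wrist",[[160+347/3.3,30+408/3.3],[160+351/3.3,30+563/3.3]],.012,c)[:,:2]; hub=onz("wrist",[[160+326.5/3.3,30+120/3.3]],.050,c)[0,:2]; jar=onz("wrist",[[160+330/3.3,30+312/3.3]],.062,c)[0,:2]
    A=lambda v:np.degrees(np.arctan2(v[1],v[0]))%360
    print('tip,end',tt.round(4).tolist(),'hub',hub,'jar',jar); print('arrow own',A(tt[1]-tt[0]),'hub-tip',A(tt[0]-hub),'hub-end',A(tt[1]-hub),'hub-jar',A(jar-hub),'disc-end',A(tt[1]-s.x[:2]),'disc-jar',A(jar-s.x[:2]))
E
python3 ad.py
```

```text
w5 disc [ 0.5352 -0.1051  0.0778] 37
arrow n 466 mean [ 0.4336 -0.1094] axis->mean -177.56 principal -177.7 extent 0.0415
tip,end [[0.451, -0.1098], [0.3996, -0.1108]] hub [ 0.53391687 -0.10579958] jar [ 0.48350776 -0.10674283]
arrow own 181.06681677029096 hub-tip 182.77584859817068 hub-end 182.12191329769948 hub-jar 181.07198496915413 disc-end 182.40600254212143 disc-jar 181.84427511012282
```

```bash
python3 -c "
from workcell import manip
print(manip.hand_in())"
```

```text
the job is handed in; nothing more can be done
None
```

I turned the carousel counter-clockwise until the tall jar stood in line with the arrow, to within about 1° by the camera measurements. The arm then backed off clear of everything and I handed the job in at about 21 s; no verdict was reported.

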